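# Load the tube rack and lock it through the guard window

## Robot

A 6-joint arm with a two-finger parallel gripper is mounted at the origin on the work surface. World frame = base frame: x ahead of the robot, y to its left, z up, the work surface at z = 0. Lengths are in m, angles in rad, forces in N, time in s.
With the tool pointing down it reaches from about 0.375 to 0.9 m from the base axis. Payload 3.1 kg.
Tool frame: the origin (TCP) lies between the finger pads; the fingertips stand 17 mm ahead of it and the grasp point (between the pads) lies 2 mm behind it (robot.nose_length is the distance from the TCP to the fingertips, in m); z points along the fingers, y is the line along which they close (so a half turn about z gives the same grasp; the last joint's range is limited). The gripper opens to 87 mm and grips with 3 to 60 N. Pads are 19 mm wide; open, the fingers measure 117 mm over their backs; the gripper's body (75 mm by 190 mm) begins 51 mm behind the grasp point.
Start: joints at [1.02, 0.527, 1.433, -0, 1.181, -0.178], TCP at [0.228, 0.582, 0.24] pointing down, gripper open.
Joint ranges: [-3.08, 3.08], [-0.75, 2.2], [0.22, 2.44], [-1.43, 4.57], [0, 2.65], [-2.85, 2.85]. Speed limits (rad/s): [2.79, 2.79, 3.14, 3.14, 3.14, 3.14].

## Interface

Orientations are given as a unit quaternion [x, y, z, w].
In Python, from rig import robot, cams gives the robot as it stands.
- The arm moves only by the shell command python3 -m pendant 'ROWS' [FORCE]. ROWS is JSON, a list of rows, each an object with "jaw": the opening, from 0 (shut) to 1 (fully open); "linear": the shift along the tool's x, y, z in cm, a list of three; "twist": the turn about the tool's z in degrees. A call has 1 to 12 rows; each row shifts and turns the commanded pose from where the row before left it, along the tool's axes as they then stand; what a row does not reach is not made up. A row lasts 1/12 s, in which the tool goes at most 41.7 mm and 7.16 degrees, less where a joint would pass 70% of its speed; a pose out of reach is approached as far as the arm can. A call is refused whole if a number of a shift passes 4.17 or a number of a turn 7.16, either way. A call with a gripper value outside its range is refused whole. The fingers move at their own pace and stop on an object; FORCE is the grip in N (left out, the last holds). Time passes only in rows, so rows that do not move let the fingers close. It gives the time, the measured TCP pose, the force, the opening and the grip force at its end, in the units of the state.
- robot.get_obs(): the state, without advancing time (a new reading comes with each control period).
- cams.camera(name): name is "scene" or "top" or "wrist"; returns a dict with "color" (384x512x3 uint8, blue, green, red), "depth" (384x512 float32, m along the optical axis (not along the pixel's ray), 0 where there is no reading), "fov_y" (degrees; the focal length in pixels is half the picture's height over the tangent of half this angle, whatever the lens; pixels are square), "cx", "cy" (the principal point, pixels), "k1" (the pictures are not rectified: a ray, as slopes to the right and down, at radius r is drawn at 1 + k1 r^2 times it, then the intrinsics apply), "view" (4x4, takes a point from world to camera coordinates). Camera axes: x right, y down, z forward; pixel columns grow to the right and rows downward; lengths in m; the calibration is good to about 2 mm. A picture is of the moment at which its call begins.
- robot.hand_in(): hands the job in; it is judged then, once.
The state is a dict: "time": time; "q": joint angles; "joint_velocities": joint speeds; "joint_torque": joint torques, N m; "position": TCP position; "tool_rot": TCP orientation; "ft_force": force on the tool from outside, world axes, zero at the start; "moment": the same for the moment, N m; "grip_width": finger opening in m; "grip_force": force on a finger pad.
Only numpy, scipy, OpenCV 4.12 (cv2) and the standard library are available. Lean on these libraries where they do the work, as an engineer would, in place of code of your own. Each camera call takes 0.05 s, during which the arm holds its last target. There are 200 camera calls.

## Task

Push the tube rack along its lane in the loader until it is fully home against the end stop. Then reach down through the window of the guard and press the lever with the round pad all the way down, so the rack is locked, and draw back clear. Only push and press, never lift the rack; do not touch the guard frame, do not press the other, plain narrow lever, and leave everything else where it stands.

Things in the scene. Friction and masses are not known exactly. Their poses are not given: they have to be found in the camera images.
- station: Rack loader, fixed: base plate 300 (x) x 370 (y) mm, top 6 mm above bench; housing 70 mm high at local x 150 to 200. Origin: plate centre at bench height; x runs along the lane from its open mouth to the end stop, y left, z up; yaw within 0.2 rad. Lane centre at local y -110: rails 20 mm high above bench, 50 mm apart inside, x -120 to 120; steel end stop's near face at x 120.
- rack: White tube rack with eight capped tubes fixed in it, loose in the lane: 110 long (its x, along the lane) x 46 wide x 50 mm high, caps to 78; 0.2 to 0.4 kg. Origin: centre of its underside, 6 mm above the bench. Solid end face towards the robot 55 mm behind the origin; home, the origin is at station x = 65 mm. Starts 75 to 115 mm short of home.
- guard: Guard, fixed left of the lane: white level plate on four posts, 130 (x) x 150 (y) mm, with one window 90 (x) x 110 (y) mm; plate 5 mm thick, its top 85 mm above the bench. Origin under the window's centre, 6 mm above the bench, axes as the station's. Both levers lie under the window; the dark hinge block under its far edge is part of it. The robot must not touch it.
- lock_pad (a point): Centre of the top of the round pad (28 mm across) at the free end of the lock lever; 64 mm above the bench with the lever up, about 46 mm fully down. It lies at guard x -10 mm and y +26 or -26 mm. The lever is a steel arm pointing to -x from a hinge under the guard's far edge, 65 mm from hinge to pad centre.
- lock_lever (a joint): Angle of the lock lever (with the round pad), rad: 0 up (level), 0.28 fully down on its stop; starts at 0 to 0.06. Stiff by friction: it needs about 4 N at the pad and stays where it is left.
- release_tip (a point): Top of the free end of the other, release lever: a plain steel blade 10 mm wide without a pad, as long as the lock lever, 26 mm to the other side of the window's centre. Not to be pressed. Which lever is left and which right varies.
- release_lever (a joint): Angle of the release lever, rad: 0 up, 0.28 down; starts at 0, moves with about 4 N.
- vial: Small amber jar, 26 mm across, 45 mm high, loose on the loader's plate between lane and guard; origin at the centre of its underside. To be left alone.
- reagent: White bottle 48 mm across, 100 mm high, loose on the bench to the left of the loader; origin under its centre. To be left alone.
- pen: Marker pen 130 mm long, 13 mm thick, lying loose on the bench just to the right of the loader; its length along its x, origin 15 mm from the middle of its length towards the white end. To be left alone.
- spare_rack: Spare white tube rack with two tubes, 110 x 50 x 50 mm (caps to 78 mm), loose on the bench at the left; origin under its centre. To be left alone.
- wipes: Cardboard box 70 x 120 x 45 mm, loose on the bench at the right; origin under its centre. To be left alone.
- beaker: Clear beaker, 60 mm across, 70 mm high, loose on the bench at the right; origin under its centre. To be left alone.
Not all that is in view belongs to the job. What is shaped like the rack but blue or purple is not meant.

How it is judged:
On the way, in this order (a step that is already met when the one before it is completed fails the run):
1. the rack is pushed fully home in its lane, the lever still up (x of rack in the frame of station above 0.06 m and y of rack in the frame of station between -0.116 and -0.104 m and z of rack in the frame of station below 0.01 m), for 0.2 s.
2. the round-padded lever is pressed fully down with the rack home (all of step 1 and value of joint lock_lever above 0.235 rad), for 0.2 s.
At the end, for the whole second after the job is handed in: The rack stands at rest and upright in the lane within 5 mm of the end stop, the round-padded lever is down to at least 0.235 rad of 0.28, and the other lever is still up (all of step 2 and linear speed of rack below 0.01 m/s and angle between rack's own z axis and vertical below 0.05 rad and value of joint release_lever below 0.06 rad); the robot touches nothing.
It fails at once if the robot touches the guard (contact force between any of the fingers, the arm and guard above 0.3 N).
It fails at once if the plain narrow lever is pressed (value of joint release_lever above 0.06 rad).
It fails at once if the rack is lifted or tipped (z of rack in the frame of station above 0.016 m or angle between rack's own z axis and vertical above 0.2 rad).
It fails at once if something that should be left alone is moved by more than 15 mm (distance of any of vial, reagent, pen, spare_rack, wipes, beaker from where it was at the start of the episode above 0.015 m).
It also fails if it takes over 45 s, if anything falls off the work surface, if the arm or the gripper's body presses on something with over 40 N, if the wrist force passes 120 N, or if a joint passes its speed limit or range.

## Working session

There is one attempt and no reset: what is moved stays moved. The work goes in short steps, Python scripts to look and compute and a shell command to move; the robot and the scene stay as the last step left them, time stands still between calls to the robot, and variables do not carry over. Pictures are saved under pics/ and viewed, at most 10 in all, crops included, and the job is handed in when it is done.

```bash
mkdir -p pics; ls; python3 - <<'E'
from rig import robot,cams
import cv2,numpy as np
for n in ["scene","top"]:
    c=cams.camera(n); cv2.imwrite(f"pics/{n}0.png",c["color"]); np.savez(f"{n}0.npz",**c)
    print(n,c["fov_y"],c["cx"],c["cy"],c["k1"],np.round(c["view"],3).tolist())
o=robot.get_obs();print(o)
E
```

```text
pics
scene 56.811127181524704 254.00459859194757 194.0138836331019 -0.08784319245430981 [[-0.32, 0.947, -0.013, 0.177], [0.692, 0.224, -0.686, -0.259], [-0.647, -0.228, -0.727, 1.25], [0.0, 0.0, 0.0, 1.0]]
top 44.63598513470348 255.03042247281599 188.49293287164465 -0.19043610770840333 [[-0.06, -0.998, -0.003, -0.013], [-0.976, 0.059, -0.209, 0.503], [0.209, -0.01, -0.978, 1.316], [0.0, 0.0, 0.0, 1.0]]
{'time': 0.1, 'q': array([ 1.01947834e+00,  5.28369392e-01,  1.43377200e+00, -1.24704719e-05,
        1.18142227e+00, -1.78532125e-01]), 'joint_velocities': array([ 0.00176957, -0.00287853, -0.00335043, -0.00160026, -0.00193946,
        0.0001977 ]), 'joint_torque': array([-1.78170080e-04, -4.40987778e+01, -1.77151805e+01,  6.35078084e-02,
        5.33540163e-02, -4.59499608e-05]), 'position': array([0.22728991, 0.5815275 , 0.2386725 ]), 'tool_rot': array([ 1.85313096e-01,  9.82679035e-01, -9.22666818e-04, -3.46319463e-04]), 'ft_force': array([-0.24478049,  0.13065898,  0.04012375]), 'moment': array([0.00955466, 0.00439422, 0.00875096]), 'grip_force': 0.0, 'grip_width': 0.08694537525534535}
```

View pics/top0.png

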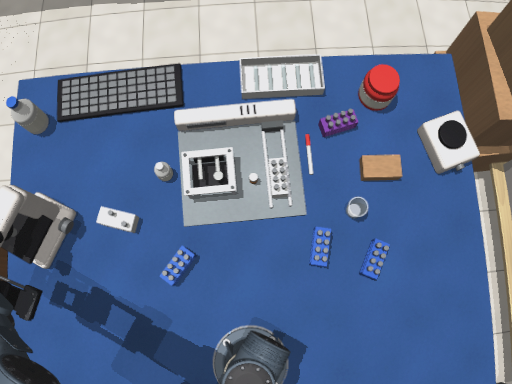

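View pics/scene0.png

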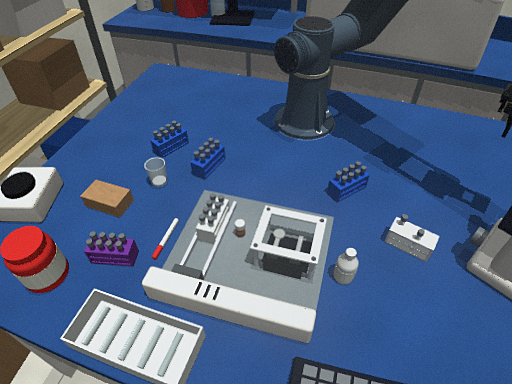

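```bash
cat > h.py <<'E'
import numpy as np,cv2
def K(c):
    f=192/np.tan(np.radians(c["fov_y"])/2); return np.array([[f,0,c["cx"]],[0,f,c["cy"]],[0,0,1.]]),np.array([c["k1"],0,0,0.])
def plane(c,uv,z):
    "pixels -> world points on height z"
    k,d=K(c); n=cv2.undistortPoints(np.float64(uv).reshape(-1,1,2),k,d)[:,0]
    V=np.asarray(c["view"]);R=V[:3,:3];o=-R.T@V[:3,3]
    r=np.c_[n,np.ones(len(n))]@R
    return o+r*((z-o[2])/r[:,2])[:,None]
def pix(c,P):
    k,d=K(c);V=np.asarray(c["view"]); return cv2.projectPoints(np.float64(P).reshape(-1,1,3),cv2.Rodrigues(V[:3,:3])[0],V[:3,3],k,d)[0][:,0]
def cloud(c):
    h,w=c["depth"].shape;k,d=K(c)
    uv=np.stack(np.meshgrid(np.arange(w),np.arange(h)),-1).reshape(-1,1,2).astype(float)
    n=cv2.undistortPoints(uv,k,d)[:,0];D=c["depth"].reshape(-1,1)
    P=np.c_[n*D,D]; V=np.asarray(c["view"]); return ((P-V[:3,3])@V[:3,:3]).reshape(h,w,3)
E
python3 - <<'E'
from h import *
t=dict(np.load("top0.npz"));s=dict(np.load("scene0.npz"))
a=cv2.resize(t["color"][90:230,165:325],None,fx=5,fy=5,interpolation=cv2.INTER_CUBIC)[:600]
cv2.imwrite("pics/topc.png",a[:, :800])
b=cv2.resize(s["color"][185:335,140:340],None,fx=4,fy=4,interpolation=cv2.INTER_CUBIC)
cv2.imwrite("pics/scc.png",b)
C=cloud(t)
for n,(u,v) in dict(base=(225,205),guardplate=(188,172),pad=(217,175),rackcap=(281,175),rail=(268,150),housing=(235,115),bench=(150,250)).items(): print(n,np.round(C[v,u],4))
E
```

```text
base [0.4648 0.0487 0.0112]
guardplate [0.5552 0.1474 0.0828]
pad [0.5466 0.0652 0.0604]
rackcap [ 0.5362 -0.1225  0.056 ]
rail [ 0.6289 -0.0914  0.0096]
housing [0.7255 0.0028 0.0728]
bench [ 0.3431  0.2817 -0.0004]
```

View pics/topc.png

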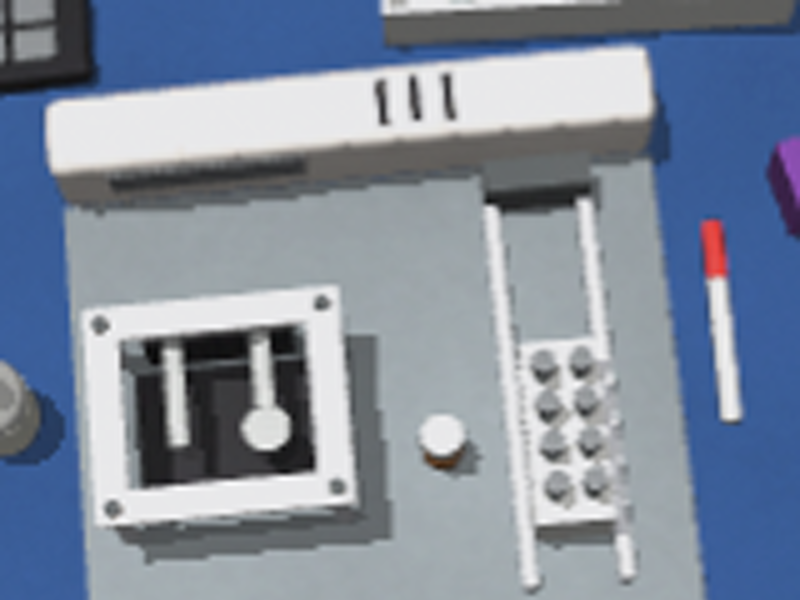

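View pics/scc.png

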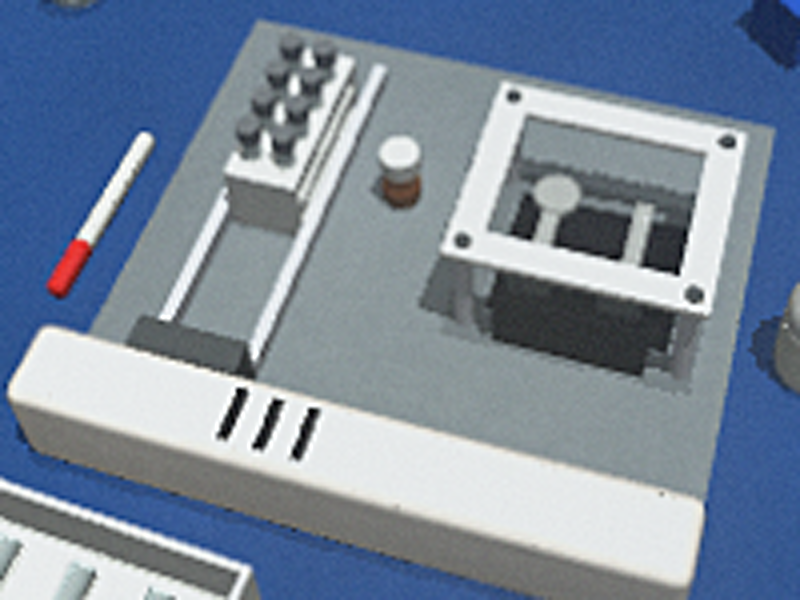

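Pictures show: the round pad at about top pixel (218,175) is on the right (guard y −26); the plain blade at (200,178) is on the left. The rack top's near edge is at about top pixel (280,194), with clear lane up to the stop at (273,128).

```bash
python3 - <<'E'
from h import *
t=dict(np.load("top0.npz"));s=dict(np.load("scene0.npz"))
T=lambda L:(np.array(L)+.5)/5-.5+[165,90]
S=lambda L:(np.array(L)+.5)/4-.5+[140,185]
g=plane(t,T([(100,325),(322,302),(337,486),(112,508)]),.085)
g2=plane(s,S([(462,241),(694,294),(727,142),(514,96)]),.085) # far-right, far-left, near-left, near-right
g2=g2[[1,0,3,2]]
o=plane(t,T([(80,310),(340,285),(355,505),(97,525)]),.085)
print("guard top screws",g[:,:2].round(4).tolist(),"\nscene",g2[:,:2].round(4).tolist(),"\nouter",o[:,:2].round(4).tolist())
for q in(g,g2,o):
    f=(q[0]+q[1]-q[2]-q[3]);print("c",q.mean(0).round(4),"yaw",np.arctan2(f[1],f[0]).round(4), "sizes",np.linalg.norm(f[:2])/2,np.linalg.norm((q[0]+q[3]-q[1]-q[2])[:2])/2)
r=plane(t,T([(530,583),(490,203),(627,575),(585,200)]),.02)
print("rails",r[:,:2].round(4).tolist(),"yaw",[np.arctan2(*(r[i+1]-r[i])[[1,0]]).round(4) for i in(0,2)])
print("pad top",plane(t,T([(267,428)]),.063),"scene",plane(s,S([(557,194)]),.063))
print("blade tip",plane(t,T([(180,445)]),.064))
print("rack near edge top",plane(t,T([(537,525),(615,518)]),.056)[:,:2].round(4).tolist())
c=plane(t,T([(545,358),(583,357),(558,480),(597,478)]),.084);print("caps",c[:,:2].round(4).tolist(),c.mean(0))
print("rack far top edge scene",plane(s,S([(228,165),(303,193)]),.056)[:,:2].round(4).tolist(),"right far corner")
print("stop top near edge? vial",plane(t,T([(442,435)]),.045+.006))
print("vial scene",plane(s,S([(400,150)]),.051), "pen",plane(t,T([(712,222),(732,420)]),.01)[:,:2].round(3).tolist())
E
```

```text
guard top screws [[0.6076, 0.1557], [0.6133, 0.0253], [0.5031, 0.0219], [0.498, 0.1516]] 
scene [[0.6077, 0.1536], [0.6134, 0.0239], [0.5029, 0.02], [0.4984, 0.1496]] 
outer [[0.6176, 0.1672], [0.623, 0.0143], [0.4913, 0.0122], [0.4886, 0.1606]]
c [0.5555 0.0886 0.085 ] yaw 0.0336 sizes 0.10996432049735741 0.13012483950685858
c [0.5556 0.0868 0.085 ] yaw 0.0362 sizes 0.1100157677240993 0.12970913834269612
c [0.5551 0.0886 0.085 ] yaw 0.0335 sizes 0.1303527406442717 0.15068712955842165
rails [[0.4514, -0.0872], [0.6906, -0.0786], [0.4527, -0.1453], [0.689, -0.1374]] yaw [np.float64(0.0359), np.float64(0.0332)]
pad top [[0.5451432 0.062089  0.063    ]] scene [[0.549622   0.06123352 0.063     ]]
blade tip [[0.53782819 0.11343174 0.064     ]]
rack near edge top [[0.4791, -0.0921], [0.4805, -0.1378]]
caps [[0.5718, -0.1021], [0.5711, -0.1242], [0.4991, -0.1046], [0.4989, -0.127]] [ 0.53522534 -0.11447106  0.084     ]
rack far top edge scene [[0.5856, -0.1358], [0.5909, -0.084]] right far corner
stop top near edge? vial [[ 0.53754586 -0.04004893  0.051     ]]
vial scene [[ 0.53823852 -0.04191731  0.051     ]] pen [[0.674, -0.216], [0.546, -0.217]]
```

```bash
python3 -m pendant '[{"jaw":0,"linear":[0,0,0],"twist":-4},{"jaw":0,"linear":[0,0,0],"twist":-4},{"jaw":0,"linear":[0,0,0],"twist":-4},{"jaw":0,"linear":[0,0,0],"twist":-4},{"jaw":0,"linear":[0,0,0],"twist":-4},{"jaw":0,"linear":[0,0,0],"twist":-3.4},{"jaw":0,"linear":[0,0,0],"twist":0},{"jaw":0,"linear":[0,0,0],"twist":0}]' 10
cat > d.py <<'E'
"tool-frame shift (cm) and twist still needed to bring TCP to a target: python3 d.py X Y Z"
import sys,numpy as np
from scipy.spatial.transform import Rotation as Ro
from rig import robot
o=robot.get_obs();R=Ro.from_quat(o["tool_rot"])
p=np.array(list(map(float,sys.argv[1:4])))
y=R.as_matrix()[:,1];print("yaw y-axis err deg",np.degrees(np.arctan2(y[1],y[0]))-92.0,"z",R.as_matrix()[:,2].round(4),"t",o["time"])
print("pos",o["position"].round(4),"shift cm",(R.inv().apply(p-o["position"])*100).round(2),"F",o["ft_force"].round(2),"q",o["q"].round(2),"grip",round(o["grip_width"],4))
E
python3 d.py 0.45 -0.1165 0.24
```

```text
time: 0.77
position: [0.2275, 0.5818, 0.2391]
tool_rot: [-0.017, 1.0, -0.0, -0.0]
ft_force: [-0.4, -0.2, -0.6]
grip_width: 0.0419
grip_force: 0.0
yaw y-axis err deg -0.04979123971871502 z [-5.e-04 -8.e-04 -1.e+00] t 0.7667
pos [0.2275 0.5818 0.2391] shift cm [-1.986e+01 -7.055e+01 -4.000e-02] F [-0.43 -0.21 -0.58] q [ 1.02  0.53  1.43  0.    1.18 -0.59] grip 0.0419
```

```bash
python3 -m pendant '[{"jaw":0,"linear":[-1.5,-1,0],"twist":0},{"jaw":0,"linear":[-2,-2,0],"twist":0},{"jaw":0,"linear":[-2,-2.5,0],"twist":0},{"jaw":0,"linear":[-2,-2.5,0],"twist":0},{"jaw":0,"linear":[-2,-2.5,0],"twist":0},{"jaw":0,"linear":[-2,-2.5,0],"twist":0},{"jaw":0,"linear":[-2,-2.5,0],"twist":0},{"jaw":0,"linear":[-2,-2.5,0],"twist":0},{"jaw":0,"linear":[-2,-2.5,0],"twist":0},{"jaw":0,"linear":[-1,-2.5,0],"twist":0},{"jaw":0,"linear":[-1,-2.5,0],"twist":0},{"jaw":0,"linear":[0,-2.5,0],"twist":0}]' >/dev/null
python3 -m pendant '[{"jaw":0,"linear":[0,-3,0],"twist":0},{"jaw":0,"linear":[0,-3,0],"twist":0},{"jaw":0,"linear":[0,-3,0],"twist":0},{"jaw":0,"linear":[0,-3,0],"twist":0},{"jaw":0,"linear":[0,-3,0],"twist":0},{"jaw":0,"linear":[0,-3,0],"twist":0},{"jaw":0,"linear":[0,-3,0],"twist":0},{"jaw":0,"linear":[0,-3,0],"twist":0},{"jaw":0,"linear":[0,-3,0],"twist":0},{"jaw":0,"linear":[0,-3,0],"twist":0},{"jaw":0,"linear":[0,-3,0],"twist":0},{"jaw":0,"linear":[0,-3,0],"twist":0}]' >/dev/null; python3 d.py 0.45 -0.1165 0.24
```

```text
yaw y-axis err deg -0.056130054238039406 z [ 3.e-04 -0.e+00 -1.e+00] t 2.7667
pos [ 0.4451 -0.052   0.2397] shift cm [-0.27 -6.46 -0.03] F [0.6  0.68 0.38] q [-0.37  0.29  1.86  0.    0.99 -1.97] grip 0.0005
```

```bash
python3 -m pendant '[{"jaw":0,"linear":[0,-2.5,0],"twist":0},{"jaw":0,"linear":[-0.2,-2,0],"twist":0},{"jaw":0,"linear":[0,-1.5,2],"twist":0},{"jaw":0,"linear":[0,0,3],"twist":0},{"jaw":0,"linear":[0,0,3],"twist":0},{"jaw":0,"linear":[0,0,3],"twist":0},{"jaw":0,"linear":[0,0,3],"twist":0},{"jaw":0,"linear":[0,0,2.5],"twist":0},{"jaw":0,"linear":[0,0,1.5],"twist":0},{"jaw":0,"linear":[0,0,1],"twist":0},{"jaw":0,"linear":[0,0,0],"twist":0},{"jaw":0,"linear":[0,0,0],"twist":0}]' >/dev/null; python3 d.py 0.45 -0.1165 0.048
python3 - <<'E'
from h import *; from rig import cams
c=cams.camera("scene");cv2.imwrite("pics/s1.png",cv2.resize(c["color"][130:330,120:340],None,fx=3,fy=3))
E
```

```text
yaw y-axis err deg -0.013408607950708529 z [-1.1e-03  6.0e-04 -1.0e+00] t 3.7667
pos [ 0.4493 -0.1104  0.0492] shift cm [-0.05 -0.61  0.12] F [ 0.89 -0.51 -1.47] q [-0.48  0.67  1.98  0.    0.5  -2.09] grip 0.0001
```

View pics/s1.png

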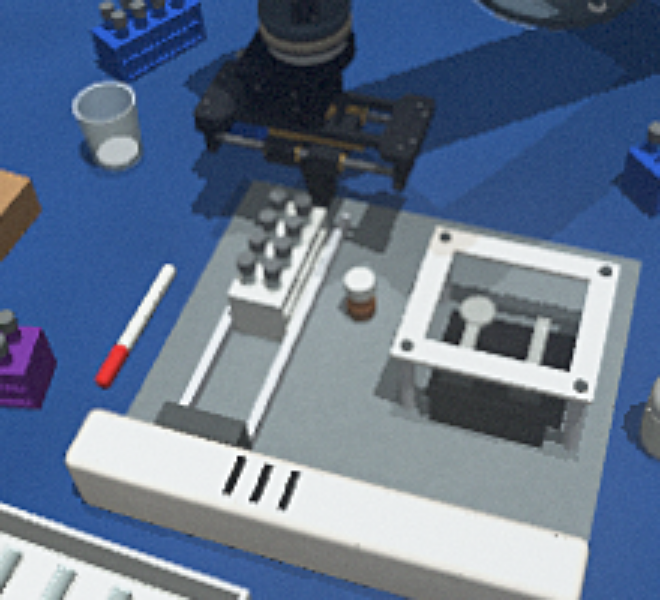

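The closed fingers stand in the lane mouth behind the rack, picture (320,185), and nothing is disturbed. Pushing now.

```bash
python3 -m pendant '[{"jaw":0,"linear":[0,-0.5,0],"twist":0},{"jaw":0,"linear":[-0.6,-0.1,0.1],"twist":0},{"jaw":0,"linear":[-0.8,0,0],"twist":0},{"jaw":0,"linear":[-0.8,0,0],"twist":0},{"jaw":0,"linear":[-0.8,0,0],"twist":0},{"jaw":0,"linear":[-0.8,0,0],"twist":0},{"jaw":0,"linear":[-0.8,0,0],"twist":0},{"jaw":0,"linear":[-0.8,0,0],"twist":0},{"jaw":0,"linear":[-0.8,0,0],"twist":0},{"jaw":0,"linear":[-0.8,0,0],"twist":0},{"jaw":0,"linear":[-0.8,0,0],"twist":0},{"jaw":0,"linear":[0,0,0],"twist":0}]'; python3 d.py 0.571 -0.112 0.048
```

```text
time: 4.82
position: [0.5308, -0.1143, 0.0487]
tool_rot: [-0.018, 1.0, -0.001, 0.002]
ft_force: [0.4, 0.6, -0.3]
grip_width: 0.0002
grip_force: 0.0
yaw y-axis err deg 0.05651043137436318 z [ 0.0049 -0.0017 -1.    ] t 4.8167
pos [ 0.5308 -0.1143  0.0487] shift cm [-4.03  0.09  0.09] F [ 0.37  0.55 -0.35] q [-0.42  0.71  1.78  0.    0.64 -2.03] grip 0.0002
```

```bash
python3 -m pendant '[{"jaw":0,"linear":[-0.6,0.05,0],"twist":0},{"jaw":0,"linear":[-0.6,0.05,0],"twist":0},{"jaw":0,"linear":[-0.6,0,0],"twist":0},{"jaw":0,"linear":[-0.6,0,0],"twist":0},{"jaw":0,"linear":[-0.5,0,0],"twist":0},{"jaw":0,"linear":[-0.4,0,0],"twist":0},{"jaw":0,"linear":[-0.2,0,0],"twist":0},{"jaw":0,"linear":[0,0,0],"twist":0},{"jaw":0,"linear":[0,0,0],"twist":0}]' >/dev/null; python3 d.py 0.571 -0.112 0.048;  python3 -m pendant '[{"jaw":0,"linear":[-0.2,0,0],"twist":0},{"jaw":0,"linear":[0,0,0],"twist":0}]' >/dev/null; python3 d.py 0.571 -0.112 0.048
```

```text
yaw y-axis err deg 0.03434535553594742 z [ 2.1e-03 -6.0e-04 -1.0e+00] t 5.5667
pos [ 0.5634 -0.1117  0.0488] shift cm [-0.75 -0.06  0.08] F [ 0.4  -0.12  0.97] q [-0.39  0.74  1.7   0.    0.7  -2.  ] grip 0.0006
yaw y-axis err deg 0.04043706645808243 z [-7.e-04  1.e-04 -1.e+00] t 5.7333
pos [ 0.5642 -0.1114  0.0487] shift cm [-0.68 -0.09  0.07] F [-1.66 -0.38  1.71] q [-0.39  0.74  1.69 -0.    0.71 -2.  ] grip 0.0004
```

```bash
for i in 1; do python3 -m pendant '[{"jaw":0,"linear":[-0.2,0,0],"twist":0},{"jaw":0,"linear":[0,0,0],"twist":0}]' >/dev/null; python3 d.py 0.571 -0.112 0.048|tail -1;  python3 -m pendant '[{"jaw":0,"linear":[-0.2,0,0],"twist":0},{"jaw":0,"linear":[0,0,0],"twist":0}]' >/dev/null; python3 d.py 0.571 -0.112 0.048|tail -1;  python3 -m pendant '[{"jaw":0,"linear":[-0.2,0,0],"twist":0},{"jaw":0,"linear":[0,0,0],"twist":0}]' >/dev/null; python3 d.py 0.571 -0.112 0.048|tail -1; done
```

```text
pos [ 0.5662 -0.1112  0.0486] shift cm [-0.48 -0.09  0.06] F [-3.23  0.1   2.39] q [-0.39  0.74  1.69 -0.    0.71 -1.99] grip 0.0006
pos [ 0.5688 -0.1112  0.0485] shift cm [-0.22 -0.08  0.05] F [-1.69 -0.44  1.35] q [-0.39  0.74  1.68  0.    0.72 -1.99] grip 0.0006
pos [ 0.5706 -0.1111  0.0485] shift cm [-0.04 -0.09  0.05] F [-2.96 -0.1   2.42] q [-0.38  0.74  1.68 -0.    0.72 -1.99] grip 0.0007
```

```bash
python3 -m pendant '[{"jaw":0,"linear":[-0.2,0,0],"twist":0},{"jaw":0,"linear":[0,0,0],"twist":0}]' >/dev/null; python3 d.py 0.571 -0.112 0.048|tail -1;  python3 -m pendant '[{"jaw":0,"linear":[-0.2,0,0],"twist":0},{"jaw":0,"linear":[0,0,0],"twist":0}]' >/dev/null; python3 d.py 0.571 -0.112 0.048|tail -1;  python3 -m pendant '[{"jaw":0,"linear":[-0.2,0,0],"twist":0},{"jaw":0,"linear":[0,0,0],"twist":0}]' >/dev/null; python3 d.py 0.571 -0.112 0.048|tail -1
python3 - <<'E'
from h import *; from rig import cams
c=cams.camera("scene");cv2.imwrite("pics/s2.png",cv2.resize(c["color"][165:315,130:330],None,fx=4,fy=4,interpolation=cv2.INTER_CUBIC))
E
```

```text
pos [ 0.5706 -0.111   0.0484] shift cm [-0.04 -0.1   0.04] F [-6.44 -2.08  4.  ] q [-0.38  0.75  1.67 -0.    0.73 -1.99] grip 0.0007
pos [ 0.5706 -0.111   0.0484] shift cm [-0.04 -0.1   0.04] F [-11.01  -2.96   6.95] q [-0.38  0.75  1.67 -0.    0.73 -1.99] grip 0.0008
pos [ 0.5706 -0.1109  0.0483] shift cm [-0.03 -0.11  0.03] F [-13.64  -5.81   8.98] q [-0.38  0.75  1.67 -0.01  0.74 -1.99] grip 0.0004
```

View pics/s2.png

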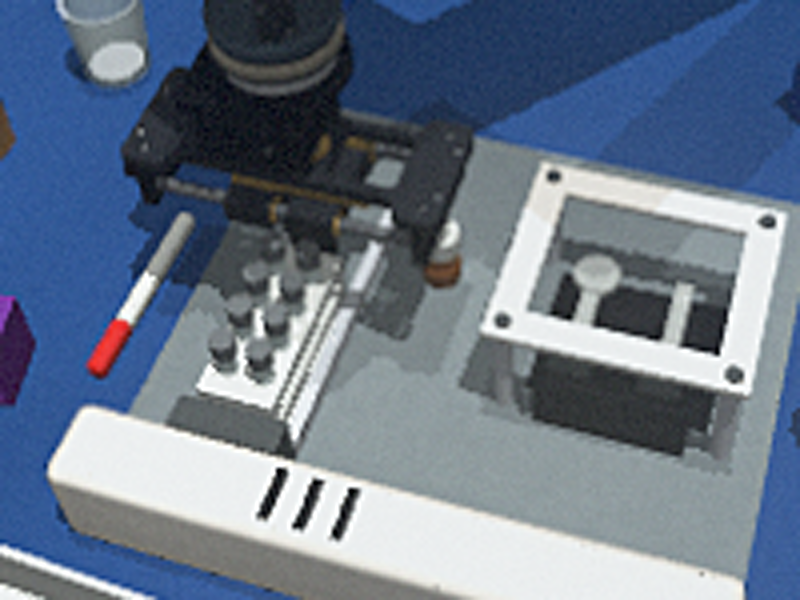

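The rack touches the stop (force step at the predicted x, and the picture shows it against the stop at (230,400)). Retreat and rise.

```bash
python3 -m pendant '[{"jaw":0,"linear":[0.5,0,0],"twist":0},{"jaw":0,"linear":[1,0,0],"twist":0},{"jaw":0,"linear":[1.5,0,0],"twist":0},{"jaw":0,"linear":[0.5,0,-1],"twist":0},{"jaw":0,"linear":[0,0,-2.5],"twist":0},{"jaw":0,"linear":[0,0,-3],"twist":0},{"jaw":0,"linear":[0,0,-3],"twist":0},{"jaw":0,"linear":[0,0,-2.5],"twist":0},{"jaw":0,"linear":[0,0,0],"twist":0},{"jaw":0,"linear":[0,0,0],"twist":0}]' >/dev/null; python3 d.py 0.546 0.0613 0.16
```

```text
yaw y-axis err deg 0.041767730903941924 z [ 0.007  -0.0026 -1.    ] t 7.6167
pos [ 0.5439 -0.1128  0.1711] shift cm [-0.83 17.4   1.07] F [-0.81 -0.27 -0.18] q [-0.41  0.52  1.68  0.    0.93 -2.01] grip 0.0003
```

```bash
python3 -m pendant '[{"jaw":0,"linear":[0,1.5,0],"twist":0},{"jaw":0,"linear":[-0.2,2.5,0],"twist":0},{"jaw":0,"linear":[-0.2,2.5,0],"twist":0},{"jaw":0,"linear":[-0.2,2.5,0],"twist":0},{"jaw":0,"linear":[-0.2,2.5,0],"twist":0},{"jaw":0,"linear":[0,2.5,0],"twist":0},{"jaw":0,"linear":[0,2,0],"twist":0},{"jaw":0,"linear":[0,1.4,0.5],"twist":0},{"jaw":0,"linear":[0,0,0],"twist":0},{"jaw":0,"linear":[0,0,0],"twist":0},{"jaw":0,"linear":[0,0,0],"twist":0}]' >/dev/null; python3 d.py 0.546 0.0613 0.16
python3 - <<'E'
from h import *; from rig import cams
c=cams.camera("top");t=dict(np.load("top0.npz"))
a=c["color"][90:230,165:325];print(pix(c,[[.546,.0613,.063]]))
cv2.imwrite("pics/t3.png",cv2.resize(a,None,fx=4,fy=4,interpolation=cv2.INTER_CUBIC))
E
```

```text
yaw y-axis err deg 0.03738157361814842 z [-7.e-04 -3.e-04 -1.e+00] t 8.5333
pos [0.5434 0.0614 0.163 ] shift cm [-0.26 -0.02  0.3 ] F [-0.29  0.43 -0.38] q [-0.09  0.53  1.7  -0.    0.91 -1.7 ] grip 0.0005
[[218.25604666 174.90013516]]
```

View pics/t3.png

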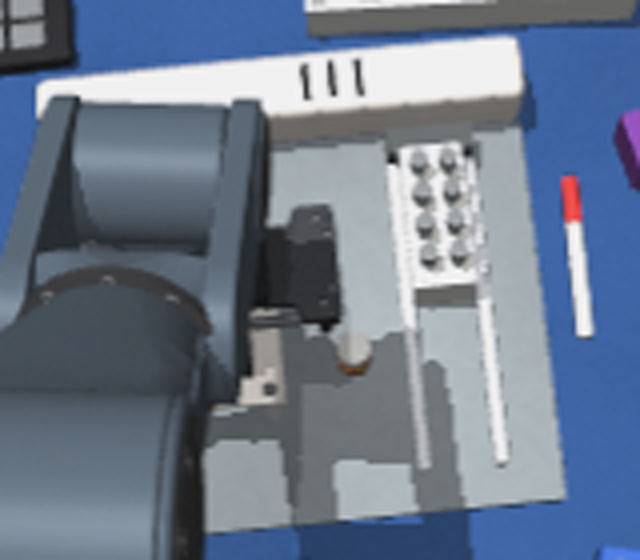

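The rack sits at the stop, picture (435,215), and the vial is unmoved at (355,352). Now down through the window.

```bash
python3 -m pendant '[{"jaw":0,"linear":[-0.2,0,1],"twist":0},{"jaw":0,"linear":[0,0,1.5],"twist":0},{"jaw":0,"linear":[0,0,1.5],"twist":0},{"jaw":0,"linear":[0,0,1.5],"twist":0},{"jaw":0,"linear":[0,0,1],"twist":0},{"jaw":0,"linear":[0,0,0.7],"twist":0},{"jaw":0,"linear":[0,0,0],"twist":0},{"jaw":0,"linear":[0,0,0],"twist":0}]' >/dev/null; python3 d.py 0.546 0.0613 0.063
```

```text
yaw y-axis err deg 0.011896611082349295 z [-4.e-04  0.e+00 -1.e+00] t 9.25
pos [0.5454 0.0617 0.0913] shift cm [-0.06 -0.04  2.83] F [-0.31 -0.34  0.09] q [-0.09  0.65  1.74 -0.    0.75 -1.7 ] grip 0.0009
```

```bash
python3 -m pendant '[{"jaw":0,"linear":[0,0,0.4],"twist":0},{"jaw":0,"linear":[0,0,0.4],"twist":0},{"jaw":0,"linear":[0,0,0.3],"twist":0},{"jaw":0,"linear":[0,0,0.3],"twist":0},{"jaw":0,"linear":[0,0,0.3],"twist":0},{"jaw":0,"linear":[0,0,0.2],"twist":0},{"jaw":0,"linear":[0,0,0.2],"twist":0},{"jaw":0,"linear":[0,0,0],"twist":0}]' >/dev/null; python3 d.py 0.546 0.0613 0.063|tail -1
python3 -m pendant '[{"jaw":0,"linear":[0,0,0.2],"twist":0},{"jaw":0,"linear":[0,0,0.1],"twist":0},{"jaw":0,"linear":[0,0,0],"twist":0}]' >/dev/null; python3 d.py 0.546 0.0613 0.063|tail -1
python3 -m pendant '[{"jaw":0,"linear":[0,0,0.2],"twist":0},{"jaw":0,"linear":[0,0,0],"twist":0}]' >/dev/null; python3 d.py 0.546 0.0613 0.063|tail -1
```

```text
pos [0.5456 0.0621 0.0705] shift cm [-0.04 -0.08  0.75] F [-0.03 -0.42  2.29] q [-0.09  0.68  1.75  0.    0.71 -1.7 ] grip 0.0002
pos [0.5458 0.0621 0.0675] shift cm [-0.01 -0.08  0.45] F [ 0.89 -0.02  2.83] q [-0.09  0.69  1.76  0.    0.7  -1.7 ] grip 0.0003
pos [0.5461 0.062  0.0655] shift cm [ 0.01 -0.07  0.25] F [0.51 0.64 3.09] q [-0.09  0.69  1.76  0.    0.69 -1.7 ] grip 0.0004
```

```bash
python3 -m pendant '[{"jaw":0,"linear":[0,0,0.2],"twist":0},{"jaw":0,"linear":[0,0,0],"twist":0}]' >/dev/null; python3 d.py 0.546 0.0613 0.063|tail -1
python3 -m pendant '[{"jaw":0,"linear":[0,0,0.2],"twist":0},{"jaw":0,"linear":[0,0,0],"twist":0}]' >/dev/null; python3 d.py 0.546 0.0613 0.063|tail -1
python3 -m pendant '[{"jaw":0,"linear":[0,0,0.2],"twist":0},{"jaw":0,"linear":[0,0,0],"twist":0},{"jaw":0,"linear":[0,0,0],"twist":0}]' >/dev/null; python3 d.py 0.546 0.0613 0.063|tail -1
```

```text
pos [0.5459 0.062  0.0635] shift cm [-0.   -0.07  0.05] F [ 1.27 -0.11  3.19] q [-0.09  0.69  1.76  0.    0.69 -1.7 ] grip 0.0004
pos [0.5461 0.062  0.0624] shift cm [ 0.01 -0.07 -0.06] F [-0.26  0.22 10.58] q [-0.09  0.7   1.76 -0.    0.69 -1.7 ] grip 0.0005
pos [0.5462 0.062  0.062 ] shift cm [ 0.02 -0.07 -0.1 ] F [-2.39  0.1  20.13] q [-0.09  0.7   1.76 -0.    0.69 -1.7 ] grip 0.0006
```

Stop reached (force jumps to 20 N at tip height 45 mm). Draw straight up and away.

```bash
python3 -m pendant '[{"jaw":0,"linear":[0,0,0],"twist":0},{"jaw":0,"linear":[0,0,-0.5],"twist":0},{"jaw":0,"linear":[0,0,-1],"twist":0},{"jaw":0,"linear":[0,0,-1.5],"twist":0},{"jaw":0,"linear":[0,0,-2],"twist":0},{"jaw":0,"linear":[0,0,-3],"twist":0},{"jaw":0,"linear":[0,0,-3],"twist":0},{"jaw":0,"linear":[0,0,-3],"twist":0},{"jaw":0,"linear":[0,0,-3],"twist":0},{"jaw":0,"linear":[1,0,-2],"twist":0},{"jaw":0,"linear":[2,0,0],"twist":0},{"jaw":0,"linear":[2,0,0],"twist":0}]' >/dev/null
python3 -m pendant '[{"jaw":0,"linear":[2,2,0],"twist":0},{"jaw":0,"linear":[2,3,0],"twist":0},{"jaw":0,"linear":[2,3,0],"twist":0},{"jaw":0,"linear":[0,3,0],"twist":0},{"jaw":0,"linear":[0,3,0],"twist":0},{"jaw":0,"linear":[0,3,0],"twist":0},{"jaw":0,"linear":[0,3,0],"twist":0},{"jaw":0,"linear":[0,3,0],"twist":0},{"jaw":0,"linear":[0,1,0],"twist":0},{"jaw":0,"linear":[0,0,0],"twist":0},{"jaw":0,"linear":[0,0,0],"twist":0},{"jaw":0,"linear":[0,0,0],"twist":0}]' >/dev/null
python3 d.py 0.45 0.3 0.24
python3 - <<'E'
from h import *; from rig import cams
c=cams.camera("top");s=cams.camera("scene")
f=lambda a:cv2.resize(a,None,fx=3,fy=3,interpolation=cv2.INTER_CUBIC)
a=f(c["color"][100:220,170:300]);b=f(s["color"][190:310,150:280]);cv2.imwrite("pics/end.png",np.hstack([a,b]))
E
```

```text
yaw y-axis err deg 0.0029272058870617457 z [-0.0019 -0.0016 -1.    ] t 12.9167
pos [0.4263 0.2966 0.2491] shift cm [-2.39  0.26  0.9 ] F [0.08 0.21 0.01] q [ 0.39  0.37  1.68 -0.    1.09 -1.21] grip 0.0008
```

View pics/end.png

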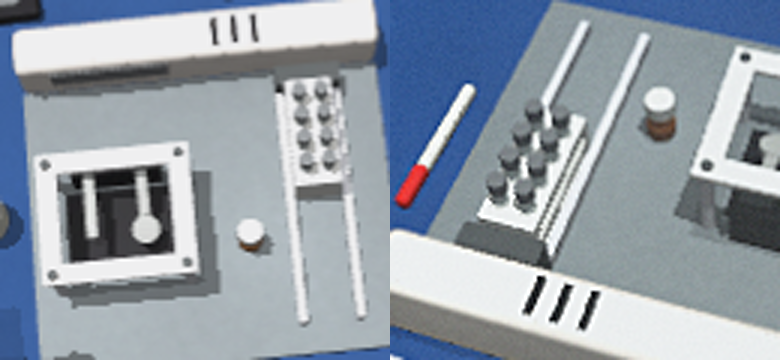

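The rack is at the stop, picture left (312,130). The pad at (146,228) has shifted down the image as a pressed lever should, the blade at (91,235) is unchanged, and the arm is clear.

```bash
python3 -c "
from rig import robot
print(robot.hand_in())"
```

```text
the job is handed in; nothing more can be done
None
```

The rack is home against the end stop, the round-padded lever is pressed down to its stop, and the arm is drawn clear; I handed the job in at about 13 s, and no verdict was returned.

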